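Unhook the cover of the tall damp box

TASK

Open the taller of the two damp boxes: take its wooden cover by the handle, tip the handle end up over the stop lip, draw the other end out from under the keeper lip without forcing it, and gently lay the cover flat, handle up, in the middle of the white ware board. Leave the lower box's cover where it is.

Things in the scene. Friction and masses are not known exactly. Their poses are not given: they have to be found in the camera images.
- cover_mid (a point): Centre of the slab of the tall box's loose wooden cover: 140 (x) by 110 (y) by 8 mm, 0.14 kg; z up. Handle: upright fin 40 mm long (x), 14 thick (y), 45 high, standing on the slab, its centre at x +35, z +26.5 mm from here; pinch it across y. The cover's -x end starts hooked under the box's keeper lip; raise the +x end 8 to 25 degrees, pivoting on the -x end, then draw it 25 to 45 mm to +x.
- tall_box: Taller plywood box, fixed, 158 (x) by 128 (y) mm. Origin: centre of underside, z up. Cover lies on a ledge 80 mm up, in a 148 by 118 mm recess. -x end: steel keeper lip over the recess from x -74 to -54 mm, underside 18 and top 22 mm above the ledge, ends closed. +x end: steel stop lip, x 74 to 79, 16 mm above the ledge. Side rims 8 mm high. So the cover comes out neither lifted nor slid level.
- ware_board: White flat board, fixed, 180 (x) by 150 (y) by 12 mm thick, the place to lay the cover. Origin at the centre of its underside, so its top is 12 mm above the origin. z up.
- low_cover_mid (a point): Centre of the slab of the lower box's cover; this cover is the same as the other, and its box too, except that its ledge is only 45 mm above the bench. Not to be disturbed.
There are look-alikes about, which are no part of the job. What is shaped like the part that bears cover_mid but purple or turquoise is not meant.

How it is judged:
By the outcome, as a careful person would: the job done as asked, in the order asked, and still so for the second after the job is handed in, with the robot touching nothing.
It also fails if it takes over 45 s, if anything falls off the work surface, if the arm or the gripper's body presses on something with over 40 N, if the wrist force passes 120 N, or if a joint passes its speed limit or range.

ROBOT

A 6-joint arm with a two-finger parallel gripper is mounted at the origin on the work surface. World frame = base frame: x ahead of the robot, y to its left, z up, the work surface at z = 0. Lengths are in mm, angles in rad, forces in N, time in s.
With the tool pointing down it reaches from about 400 to 925 mm from the base axis. Payload 12.5 kg.
Tool frame: the origin (TCP) lies between the finger pads; the fingertips stand 17 mm ahead of it and the grasp point (between the pads) lies 2 mm behind it (arm.nose_length is the distance from the TCP to the fingertips, in mm); y points along the fingers, x is the direction in which the jaws open and shut, and the axes are right-handed (so a half turn about y gives the same grasp; the last joint's range is limited). The gripper opens to 95 mm and grips with 3 to 60 N. Pads are 20 mm wide; open, the fingers measure 119 mm over their backs; the gripper's body (75 mm by 180 mm) begins 59 mm behind the grasp point.
Start: joints at [-1.307, 0.491, 1.559, -0, 1.092, -0.106], TCP at [225.916, -582.758, 231.661] pointing down, gripper open.
Joint ranges: [-3.1, 3.1], [-0.84, 2.19], [0.05, 2.79], [-1.13, 4.28], [0.06, 2.93], [-2.69, 2.69]. Speed limits (rad/s): [2.22, 2.22, 2.79, 3.14, 3.14, 3.14].

INTERFACE

Orientations are given as a rotation vector (axis times angle).
In Python, from plant import arm, viewer gives the robot as it stands.
- The arm moves only by the shell command python3 -m pendant 'ROWS' [FORCE]. ROWS is text: rows parted by semicolons, each of 5 numbers parted by spaces: the shift along the tool's x, y, z in m, then the turn about the tool's y in rad, then the opening, from 0 (shut) to 1 (fully open). In form: x y z twist grip; .... A call has 1 to 5 rows; each row is the pose to reach, as a shift and turn from the pose commanded when the call began, along the tool's axes at that moment; what a row does not reach only later rows make up. A row lasts 1/10 s, in which the tool goes at most 50 mm and 8.59 degrees, less where a joint would pass 70% of its speed; a pose out of reach is approached as far as the arm can. A call with a gripper value outside its range is refused whole. The fingers move at their own pace and stop on an object; FORCE is the grip in N (left out, the last holds). Time passes only in rows, so rows that repeat a pose let the fingers close. It gives the time, the measured TCP pose, the force and the opening at its end, in the units of the state.
- arm.get_state(): the state, without advancing time (a new reading comes with each control period).
- viewer.read_camera(name): name is "scene" or "top" or "wrist"; returns the picture (400x640x3 uint8, blue, green, red); there is no depth.
- viewer.camera_params(name): a dict with "fx", "fy", "cx", "cy" (pixels), "R" (3x3) and "t" (3): a world point X has camera coordinates R X + t; the wrist camera has in their place "mount" (4x4, takes a point from camera to tool coordinates, whose origin is the TCP and whose axes are the tool frame's). Camera axes: x right, y down, z forward; pixel columns grow to the right and rows downward; lengths in mm; the calibration is good to about 2 mm. A picture is of the moment at which its call begins: read the wrist's pose just before it. camera_params takes no time and is no camera call.
- arm.finish_job(): hands the job in, once; it reports no verdict.
The state is a dict: "time": time; "joints": joint angles; "dq": joint speeds; "joint_torque": joint torques, N m; "position": TCP position; "tcp_rot": TCP orientation; "contact_force": force on the tool from outside, world axes, zero at the start; "wrist_torque": the same for the moment, N m; "finger_gap": finger opening in mm.
Only numpy, scipy, OpenCV 4.12 (cv2) and the standard library are available. Lean on these libraries where they do the work, as an engineer would, in place of code of your own. Each camera call takes 0.05 s, during which the arm holds its last target. There are 200 camera calls.

## Working session

There is one attempt and no reset: what is moved stays moved. The work goes in short steps, Python scripts to look and compute and a shell command to move; the robot and the scene stay as the last step left them, time stands still between calls to the robot, and variables do not carry over. Pictures are saved under pics/ and viewed, about 8 in all and at most 12, crops included, and the job is handed in when it is done.

```bash
ls; mkdir -p pics; python3 - <<'E'
from plant import arm, viewer
import cv2,numpy as np
s=arm.get_state();print(s['time'],s['position'],s['tcp_rot'],s['contact_force'],s['finger_gap'])
for n in("scene","top","wrist"):
    im=viewer.read_camera(n);cv2.imwrite(f"pics/a_{n}.png",im)
    print(n,{k:np.round(v,3).tolist() for k,v in viewer.camera_params(n).items()})
E
```

```text
pics
0.0 [ 225.83937049 -582.5040923   231.0545328 ] [-1.36095705  0.93327542 -0.93180046] [0.4287381  0.49672467 0.08448052] 94.90905957186337
scene {'fx': 514.936, 'fy': 514.936, 'cx': 326.432, 'cy': 192.319, 'R': [[0.824, 0.566, -0.006], [0.405, -0.596, -0.693], [-0.396, 0.569, -0.721]], 't': [-405.621, -152.428, 1363.695]}
top {'fx': 362.699, 'fy': 362.699, 'cx': 317.491, 'cy': 196.288, 'R': [[-0.013, -1.0, 0.001], [-0.978, 0.013, -0.209], [0.208, -0.004, -0.978]], 't': [9.557, 520.763, 641.348]}
wrist {'fx': 332.141, 'fy': 332.141, 'cx': 324.68, 'cy': 198.397, 'mount': [[1.0, -0.0, 0.001, -0.384], [-0.001, -0.285, 0.959, -153.8], [-0.0, -0.959, -0.285, 81.333], [0.0, 0.0, 0.0, 1.0]]}
```

View pics/a_top.png

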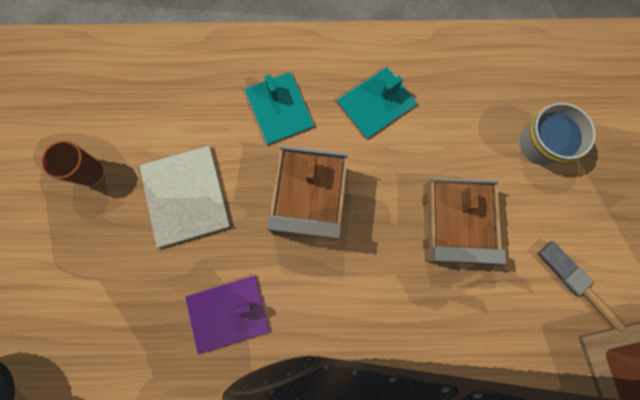

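View pics/a_scene.png

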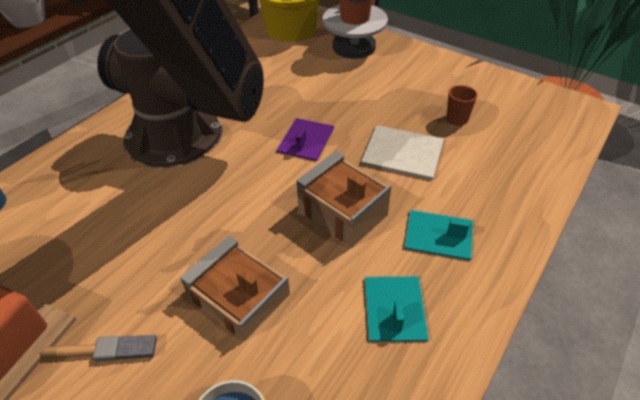

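The top view shows the tall box at about (310,192), its keeper at the bottom (-x end) and its handle at (313,175). The white board is at (185,197), the low box at (466,222), with decoys in turquoise and purple. In the scene view the tall box is at (345,195) and the board at (403,152).

```bash
python3 - <<'E'
import cv2,numpy as np
t=cv2.imread("pics/a_top.png");s=cv2.imread("pics/a_scene.png")
a=cv2.resize(t[135:255,255:365],None,fx=3.6,fy=5*.72,interpolation=cv2.INTER_CUBIC)
b=cv2.resize(s[145:255,285:405],None,fx=3.3,fy=3.3*432/363,interpolation=cv2.INTER_CUBIC)
b=cv2.resize(s[145:245,290:400],(396,360),interpolation=cv2.INTER_CUBIC)
c=np.zeros((432,800,3),np.uint8);c[:,:396]=a[:432,:396];c[:360,400:796]=b
for k in range(0,110,10):
    cv2.putText(c,str(255+k),(int(k*3.6),428),0,.3,(0,255,255),1);cv2.putText(c,str(135+k),(0,int(k*3.6)+4),0,.3,(0,255,255),1)
    cv2.putText(c,str(290+k),(400+int(k*3.6),375),0,.3,(0,255,255),1);cv2.putText(c,str(145+k),(400,int(k*3.6)+4),0,.3,(0,255,255),1)
cv2.imwrite("pics/b.png",c)
E
```

```text
(no output)
```

View pics/b.png

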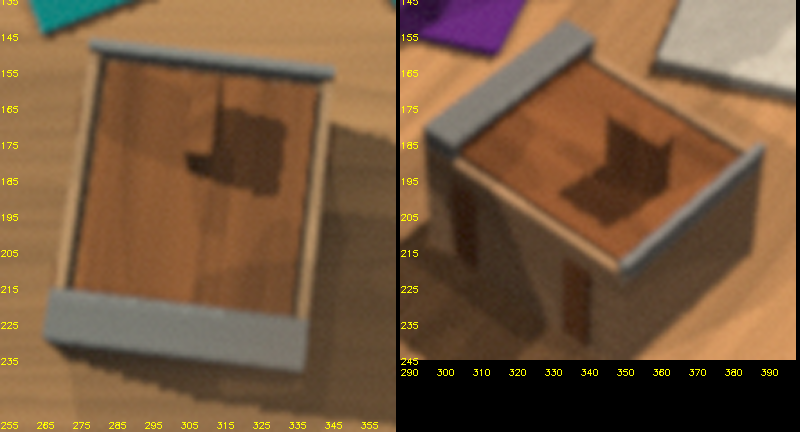

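The crop shows the tall box clearly: keeper corners in the top view at crop (50,289), (308,318), (303,371) and (44,340), and stop lip outer corners at (91,40) and (334,69). The handle is upright near the +x end.

```bash
cat > h.py <<'E'
import cv2,numpy as np
from scipy.spatial.transform import Rotation as Ro
from plant import arm,viewer
def ray(n,uv,z,P=None):
    p=viewer.camera_params(n);uv=np.atleast_2d(uv).astype(float)
    d=np.c_[(uv[:,0]-p['cx'])/p['fx'],(uv[:,1]-p['cy'])/p['fy'],np.ones(len(uv))]
    if n=='wrist':
        M=np.array(p['mount']);pos,rv=P;R=Ro.from_rotvec(rv).as_matrix()
        d=d@M[:3,:3].T@R.T;c=R@M[:3,3]+pos
    else:
        R=np.array(p['R']);c=-R.T@np.array(p['t']);d=d@R
    return c+d*((z-c[2])/d[:,2])[:,None]
def fit(model,pts):
    m=model-model.mean(0);q=pts-pts.mean(0)
    a=np.arctan2((m[:,0]*q[:,1]-m[:,1]*q[:,0]).sum(),(m*q).sum())
    R=np.array([[np.cos(a),-np.sin(a)],[np.sin(a),np.cos(a)]])
    o=pts.mean(0)-R@model.mean(0);return o,a,pts-(model@R.T+o)
E
python3 - <<'E'
from h import *
np.set_printoptions(precision=1,suppress=True)
f=lambda c,o:(np.array(c)+.5)/3.6-.5+np.array(o)
for n,k,l,o in (("top",[(50,289),(308,318),(303,371),(44,340)],[(91,40),(334,69)],(255,135)),("scene",[(594,46),(452,155),(427,130),(570,20)],[(763,145),(617,268)],(290,145))):
    if n=="scene": k=np.array(k)-[400,0];l=np.array(l)-[400,0]
    pts=np.r_[ray(n,f(k,o),102),ray(n,f(l,o),96)][:,:2]
    md=np.array([(-54,64),(-54,-64),(-79,-64),(-79,64),(79,64),(79,-64)],float)
    if n=="scene": pass
    r=fit(md,pts);print(n,r[0],np.degrees(r[1]),r[2].tolist() if 0 else np.round(r[2],1).tolist())
for n,roi in(("top",(130,140,240,255)),("scene",(355,120,450,185))):
    im=cv2.imread(f"pics/a_{n}.png");x0,y0,x1,y1=roi
    h=cv2.cvtColor(im,cv2.COLOR_BGR2HSV)[y0:y1,x0:x1]
    m=((h[...,1]<60)&(h[...,2]>120)).astype(np.uint8)
    c=max(cv2.findContours(m,0,1)[0],key=cv2.contourArea)[:,0]+[x0,y0]
    P=ray(n,c,12)[:,:2].astype(np.float32);print(n,"board",cv2.minAreaRect(P),cv2.contourArea(c))
s=arm.get_state();print(Ro.from_rotvec(s['tcp_rot']).as_matrix())
E
```

```text
top [523.   19.3] -7.604330180814734 [[0.3, -0.1], [1.3, 0.5], [0.2, 0.3], [0.0, -0.8], [-0.7, -0.9], [-1.1, 1.0]]
scene [524.6  16.9] -7.773181751457785 [[2.1, -4.6], [2.5, -3.3], [2.8, 1.7], [1.1, 3.9], [-3.1, 2.3], [-5.3, -0.1]]
top board ((537.242431640625, 275.89068603515625), (178.92910766601562, 149.59385681152344), 16.10962677001953) 6076.5
scene board ((536.522705078125, 275.4730224609375), (178.97581481933594, 153.79473876953125), 16.213823318481445) 2685.5
[[ 0.4 -0.   0.9]
 [-0.9  0.   0.4]
 [-0.  -1.   0. ]]
```

```bash
cat >> h.py <<'E'
def go(tgt,zyaw):
    s=arm.get_state();R=Ro.from_rotvec(s['tcp_rot']).as_matrix()
    d=R.T@(np.array(tgt)-s['position'])
    y=np.degrees(np.arctan2(R[1,2],R[0,2]))
    tw=-((zyaw-y+180)%360-180)
    print("t",round(s['time'],2),"pos",s['position'].round(1),"tiltz",R[2].round(3),"zyaw",round(y,2),"F",s['contact_force'].round(1),"gap",round(s['finger_gap'],1))
    print("shift mm",d.round(1),"twist rad",round(np.radians(tw),3))
E
python3 -c "
from h import *
go([558,14,215],-7.6)"
```

```text
t 0.15 pos [ 225.9 -582.6  231.2] tiltz [-0.001 -1.     0.   ] zyaw 21.19 F [ 0.4  0.3 -0.6] gap 95.1
shift mm [-436.2   16.6  525.3] twist rad 0.502
```

```bash
python3 -m pendant '-0.029 0 0.035 0 1; -0.058 0 0.070 0 1; -0.087 0 0.105 0 1; -0.116 0 0.140 0 1; -0.145 0 0.175 0 1'; python3 -m pendant '-0.029 0 0.035 0 1; -0.058 0 0.070 0 1; -0.087 0 0.105 0 1; -0.116 0 0.140 0 1; -0.145 0 0.175 0 1'; python3 -c "
from h import *
go([558,14,215],-7.6)"
```

```text
time: 0.65
position: [337.2, -382.6, 231.6]
tcp_rot: [-1.362, 0.933, -0.933]
contact_force: [-0.1, -0.4, 0.2]
finger_gap: 94.8
time: 1.15
position: [448.0, -184.2, 231.6]
tcp_rot: [-1.362, 0.933, -0.933]
contact_force: [0.7, -1.7, -1.1]
finger_gap: 95.2
t 1.15 pos [ 448.  -184.2  231.6] tiltz [ 0. -1.  0.] zyaw 21.18 F [ 0.7 -1.7 -1.1] gap 95.2
shift mm [-145.    16.6  174.2] twist rad 0.502
```

```bash
python3 -m pendant '-0.030 0.004 0.035 0.1 1; -0.060 0.008 0.070 0.2 1; -0.09 0.012 0.105 0.3 1; -0.12 0.016 0.140 0.4 1; -0.145 0.0166 0.174 0.502 1'; python3 -m pendant '0 0 0 0 1; 0 0 0 0 1'; python3 - <<'E'
from h import *
go([558,14,215],-7.6)
s=arm.get_state();im=viewer.read_camera("wrist");cv2.imwrite("pics/w1.png",im)
np.save("w1.npy",np.r_[s['position'],s['tcp_rot']])
E
```

```text
time: 1.65
position: [557.6, 14.4, 214.5]
tcp_rot: [-1.143, 1.309, -1.308]
contact_force: [0.7, -0.0, -0.2]
finger_gap: 94.7
time: 1.85
position: [557.1, 12.9, 214.5]
tcp_rot: [-1.146, 1.304, -1.303]
contact_force: [-0.2, -0.4, 0.2]
finger_gap: 95.1
t 1.85 pos [557.1  12.9 214.5] tiltz [ 0.    -1.    -0.001] zyaw -7.4 F [-0.2 -0.4  0.2] gap 95.1
shift mm [-1.3 -0.5  0.7] twist rad 0.003
```

View pics/w1.png

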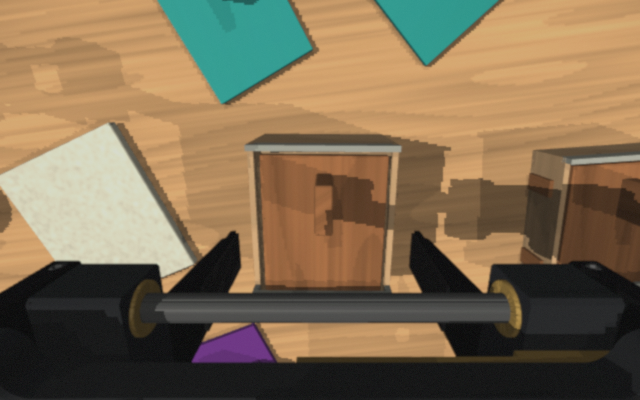

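The wrist picture shows the tall box at (322,215). The handle's +x end face is at rows 174–187, and its top face runs about (316–332, 187–234). The jaws straddle it symmetrically.

```bash
python3 - <<'E'
from h import *
w=np.load("w1.npy");P=(w[:3],w[3:])
a=np.radians(-7.6);ex=np.array([np.cos(a),np.sin(a)]);ey=np.array([-ex[1],ex[0]]);o=np.array([523.5,18.5])
im=cv2.imread("pics/w1.png")
print(cv2.cvtColor(im,cv2.COLOR_BGR2GRAY)[168:242:3,324],)
print(cv2.cvtColor(im,cv2.COLOR_BGR2GRAY)[200,306:342])
def b(n,z,uv):
    for q in ray('wrist',uv,z,P): print(n,q.round(1),"box",((q[:2]-o)@ex).round(1),((q[:2]-o)@ey).round(1))
b("top",133,[(316,187),(332,187),(316,234),(332,234)])
b("base",88,[(316,174),(332,174)])
b("stop outer",96,[(246,147),(401,149)])
b("keeper edge",102,[(255,287),(390,289)])
E
```

```text
[120 109  60  52  51  54  95 114 114 110 113 114 119 120 111 105 104 104
 111  90  88 113 111 116 117]
[106 106 106 106 107 109 108 104  98 104 109 109 112 113 112 112 112 113
 113 113 114 116 117 118 116 101  82  66  62  62  60  62  59  59  61  63]
top [577.7  17.1 133. ] box 53.9 5.8
top [576.2   5.5 133. ] box 54.0 -5.9
top [541.   22.1 133. ] box 16.9 5.9
top [539.4  10.  133. ] box 16.9 -6.3
base [577.7  18.2  88. ] box 53.8 6.9
base [575.9   4.5  88. ] box 53.8 -6.9
stop outer [609.1  71.4  96. ] box 77.9 63.8
stop outer [591.1 -54.1  96. ] box 76.6 -63.1
keeper edge [484.   86.7 102. ] box -48.1 62.3
keeper edge [466.1 -34.8 102. ] box -49.9 -60.4
```

```bash
python3 -m pendant '-0.0005 0.03 0.0005 0.003 1; -0.001 0.055 0.0005 0.003 1; -0.001 0.08 0.0005 0.003 1; -0.001 0.0995 0.0005 0.003 1; -0.001 0.0995 0.0005 0.003 1'; python3 -c "
from h import *
go([557.7,13.9,115],-7.6)"
```

```text
time: 2.4
position: [556.4, 11.8, 113.6]
tcp_rot: [-1.145, 1.312, -1.307]
contact_force: [-0.6, 0.1, 0.6]
finger_gap: 95.1
t 2.4 pos [556.4  11.8 113.6] tiltz [ 0.    -1.    -0.004] zyaw -7.81 F [-0.6  0.1  0.6] gap 95.1
shift mm [-2.2 -1.4  1. ] twist rad -0.004
```

```bash
python3 -m pendant '-0.002 -0.001 0.001 0 1; -0.002 -0.001 0.001 0 1;-0.002 -0.001 0.001 0 0.5;-0.002 -0.001 0.001 0 0.3;-0.002 -0.001 0.001 0 0.2' 5;  python3 -c "
from h import *
go([557.7,13.9,115],-7.6)"; python3 -m pendant '0 0 0 0 0.1;0 0 0 0 0.05;0 0 0 0 0;0 0 0 0 0;0 0 0 0 0' 5;  python3 -c "
from h import *
go([557.7,13.9,115],-7.6)"
```

```text
time: 2.9
position: [559.3, 15.0, 117.0]
tcp_rot: [-1.142, 1.307, -1.308]
contact_force: [-0.4, -0.2, 0.0]
finger_gap: 76.4
t 2.9 pos [559.3  15.  117. ] tiltz [ 0.    -1.     0.001] zyaw -7.74 F [-0.4 -0.2  0. ] gap 76.4
shift mm [ 1.3  2.  -1.4] twist rad -0.002
time: 3.4
position: [559.2, 15.0, 116.5]
tcp_rot: [-1.142, 1.308, -1.308]
contact_force: [0.1, -0.2, -0.7]
finger_gap: 37.1
t 3.4 pos [559.2  15.  116.5] tiltz [ 0. -1. -0.] zyaw -7.74 F [ 0.1 -0.2 -0.7] gap 37.1
shift mm [ 1.3  1.5 -1.3] twist rad -0.003
```

```bash
python3 -m pendant '0.001 0.0015 -0.001 0 0;0.001 0.0015 -0.001 0 0;0.001 0.0015 -0.001 0 0;0.001 0.0015 -0.001 0 0;0.001 0.0015 -0.001 0 0' 5; python3 -m pendant '0 0 0 0 0;0 0 0 0 0;0 0 0 0 0' 5;  python3 -c "
from h import *
go([557.7,13.9,115],-7.6)"
```

```text
time: 3.9
position: [558.0, 14.1, 114.9]
tcp_rot: [-1.142, 1.308, -1.308]
contact_force: [-0.5, 0.5, -1.3]
finger_gap: 13.8
time: 4.2
position: [558.0, 14.1, 115.0]
tcp_rot: [-1.142, 1.308, -1.308]
contact_force: [-0.6, -0.2, -1.2]
finger_gap: 13.8
t 4.2 pos [558.   14.1 115. ] tiltz [ 0. -1.  0.] zyaw -7.75 F [-0.6 -0.2 -1.2] gap 13.8
shift mm [ 0.3  0.  -0.3] twist rad -0.003
```

```bash
python3 -m pendant '0 -0.0018 -0.0006 0 0;0 -0.0036 -0.0012 0 0;0 -0.0054 -0.002 0 0;0 -0.0072 -0.0026 0 0;0 -0.0072 -0.0026 0 0'; python3 -m pendant '0 -0.0018 -0.0008 0 0;0 -0.0036 -0.0016 0 0;0 -0.0054 -0.0024 0 0;0 -0.0072 -0.003 0 0;0 -0.0072 -0.003 0 0';  python3 - <<'E'
from h import *
go([557.7,13.9,115],-7.6)
w=viewer.read_camera("wrist");s=viewer.read_camera("scene")
c=np.zeros((400,800,3),np.uint8)
c[:,:400]=cv2.resize(w[100:300,225:425],(400,400));c[:,400:]=cv2.resize(s[135:255,285:405],(400,400),interpolation=2);cv2.imwrite("pics/t1.png",c)
E
```

```text
time: 4.7
position: [555.5, 14.5, 122.6]
tcp_rot: [-1.142, 1.308, -1.308]
contact_force: [0.3, -0.3, -1.4]
finger_gap: 14.0
time: 5.2
position: [552.4, 14.9, 129.7]
tcp_rot: [-1.142, 1.308, -1.308]
contact_force: [-0.2, -1.2, -2.1]
finger_gap: 14.0
t 5.2 pos [552.4  14.9 129.7] tiltz [ 0. -1.  0.] zyaw -7.74 F [-0.2 -1.2 -2.1] gap 14.0
shift mm [ 0.3 14.7  5.4] twist rad -0.003
```

View pics/t1.png

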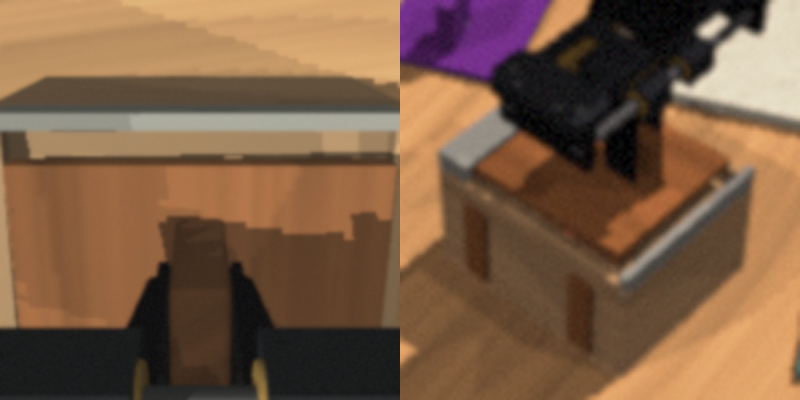

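The wrist crop shows the slab's +x edge raised, with its top edge at crop row 163 (image row ~181) and its bottom edge at ~155. The scene crop shows the +x end above the rim, with the -x end still low under the keeper. I'll check the tilt numerically.

```bash
cat >> h.py <<'E'
A=np.radians(-7.6);EX=np.array([np.cos(A),np.sin(A),0]);EY=np.array([-EX[1],EX[0],0]);O=np.array([523.5,18.5,0])
def projw(X,s):
    p=viewer.camera_params('wrist');M=np.linalg.inv(np.array(p['mount']));R=Ro.from_rotvec(s['tcp_rot']).as_matrix()
    t=R.T@(X-s['position']);c=M[:3,:3]@t+M[:3,3]
    return np.array([p['fx']*c[0]/c[2]+p['cx'],p['fy']*c[1]/c[2]+p['cy']]).round(1)
def tiltpred(s,th,h=29,rel=0):
    # cover rotated th about the grasp point (handle centre, h above slab top)
    g=s['position']+[0,0,2];th=np.radians(th)
    u=np.cos(th)*EX+np.array([0,0,np.sin(th)]);n=-np.sin(th)*EX+np.array([0,0,np.cos(th)])
    f=lambda a,b,c:g+a*u+b*EY+c*n
    bx=lambda q:(round(float((q-O)@EX),1),round(float(q[2]),1))
    return dict(th=round(np.degrees(th)),topL=projw(f(35,55,-h),s),topR=projw(f(35,-55,-h),s),bot=projw(f(35,0,-h-8),s),hfront=projw(f(20,0,-h),s),minx=bx(f(-105,0,-h-8)),plusx=bx(f(35,0,-h-8)))
E
python3 - <<'E'
from h import *
s=arm.get_state()
for t in(0,4,8,12):print(tiltpred(s,t))
c=cv2.imread("pics/t1.png");g=cv2.cvtColor(c,cv2.COLOR_BGR2GRAY)
print(g[120:180:2,60]);print(g[120:180:2,300])
E
```

```text
{'th': 0, 'topL': array([227.5, 185.8]), 'topR': array([423.5, 185.2]), 'bot': array([325.5, 182.1]), 'hfront': array([325.6, 210.8]), 'minx': (-75.9, 94.4), 'plusx': (64.1, 94.4)}
{'th': 4, 'topL': array([226. , 183.5]), 'topR': array([425.1, 182.9]), 'bot': array([325.5, 178.9]), 'hfront': array([325.6, 208.4]), 'minx': (-73.0, 87.2), 'plusx': (66.6, 97.0)}
{'th': 8, 'topL': array([224.3, 181.5]), 'topR': array([426.8, 180.9]), 'bot': array([325.5, 176. ]), 'hfront': array([325.6, 206.1]), 'minx': (-69.7, 80.2), 'plusx': (68.9, 99.7)}
{'th': 12, 'topL': array([222.5, 179.9]), 'topR': array([428.6, 179.3]), 'bot': array([325.5, 173.4]), 'hfront': array([325.6, 204. ]), 'minx': (-65.9, 73.4), 'plusx': (71.1, 102.5)}
[150 149 149 149 143 132 135 143 145 144 144 144 144 144 145 144 142 131
  95  64  58  63  73  90  99 101 101 101 101 100]
[169 169 170 170 166 157 145 139 138 139 138 139 138 139 138 137 128  98
  74  62  56  58  71  96 111 114 115 114 112 112]
```

```bash
python3 -m pendant '0 -0.002 -0.001 0 0;0 -0.004 -0.002 0 0;0 -0.006 -0.003 0 0;0 -0.006 -0.003 0 0'; python3 -m pendant '0 -0.002 -0.0012 0 0;0 -0.004 -0.0024 0 0;0 -0.006 -0.0036 0 0;0 -0.006 -0.0036 0 0;0 -0.006 -0.0036 0 0';  python3 - <<'E'
from h import *
go([557.7,13.9,115],-7.6)
s=arm.get_state();w=viewer.read_camera("wrist");g=cv2.cvtColor(w,6)
cv2.imwrite("pics/t2.png",w)
for t in(8,12,15,18):print(tiltpred(s,t))
print(g[150:200,255]);print(g[150:200,375])
E
```

```text
time: 5.7
position: [549.4, 15.3, 135.7]
tcp_rot: [-1.142, 1.308, -1.308]
contact_force: [-0.5, 0.1, -0.8]
finger_gap: 13.9
time: 6.2
position: [545.9, 15.8, 141.5]
tcp_rot: [-1.142, 1.308, -1.308]
contact_force: [0.1, -0.1, -1.3]
finger_gap: 14.0
t 6.2 pos [545.9  15.8 141.5] tiltz [ 0. -1. -0.] zyaw -7.75 F [ 0.1 -0.1 -1.3] gap 14.0
shift mm [ 0.3 26.5 12. ] twist rad -0.003
{'th': 8, 'topL': array([224.3, 181.5]), 'topR': array([426.8, 180.9]), 'bot': array([325.5, 176. ]), 'hfront': array([325.6, 206.1]), 'minx': (-76.3, 92.2), 'plusx': (62.3, 111.7)}
{'th': 12, 'topL': array([222.5, 179.9]), 'topR': array([428.6, 179.3]), 'bot': array([325.5, 173.4]), 'hfront': array([325.6, 204. ]), 'minx': (-72.5, 85.5), 'plusx': (64.5, 114.6)}
{'th': 15, 'topL': array([221.2, 178.9]), 'topR': array([429.9, 178.3]), 'bot': array([325.5, 171.7]), 'hfront': array([325.6, 202.7]), 'minx': (-69.3, 80.6), 'plusx': (65.9, 116.8)}
{'th': 18, 'topL': array([219.8, 178.1]), 'topR': array([431.4, 177.5]), 'bot': array([325.5, 170.1]), 'hfront': array([325.6, 201.4]), 'minx': (-65.9, 75.8), 'plusx': (67.3, 119.1)}
[138 115 135 144 145 146 146 145 145 145 146 146 145 131  93  61  55  55
  54  54  53  58  63  66  68  71  80  96 101 100 100 100 100 101 100  99
 100  99  99  99  98  99  99  99  99  99 100  99  98  98]
[169 164 162 161 161 162 161 162 162 162 162 162 160 147 109  80  74  72
  74  74  74  71  65  62  65  64  81 104 115 118 120 117 115 113 110 109
 110 109 110 109 109 110 110 111 108 110 108 111 109 109]
```

```bash
python3 -m pendant '0 0 0 0 0;0 0 0 0 0;0 -0.001 0 0 0;0 -0.001 0.003 0 0;0 -0.001 0.006 0 0' 30; python3 -m pendant '0 0 0.004 0 0;0 0 0.008 0 0;0 0 0.012 0 0;0 0 0.016 0 0;0 0 0.016 0 0';  python3 - <<'E'
from h import *
go([557.7,13.9,115],-7.6)
s=arm.get_state();w=viewer.read_camera("wrist");g=cv2.cvtColor(w,6)
for t in(8,12,15,18):print(tiltpred(s,t))
print(g[150:200,255]);print(g[150:200,375])
E
```

```text
time: 6.75
position: [552.3, 14.9, 142.5]
tcp_rot: [-1.142, 1.308, -1.308]
contact_force: [0.3, 1.3, -1.1]
finger_gap: 13.8
time: 7.25
position: [568.3, 12.7, 142.4]
tcp_rot: [-1.142, 1.308, -1.308]
contact_force: [-0.3, 0.6, -1.3]
finger_gap: 13.9
t 7.25 pos [568.3  12.7 142.4] tiltz [ 0. -1.  0.] zyaw -7.75 F [-0.3  0.6 -1.3] gap 13.9
shift mm [  0.2  27.4 -10.7] twist rad -0.003
{'th': 8, 'topL': array([224.3, 181.5]), 'topR': array([426.8, 180.9]), 'bot': array([325.5, 176. ]), 'hfront': array([325.6, 206.1]), 'minx': (-53.7, 93.1), 'plusx': (85.0, 112.6)}
{'th': 12, 'topL': array([222.6, 179.9]), 'topR': array([428.5, 179.3]), 'bot': array([325.5, 173.4]), 'hfront': array([325.6, 204.1]), 'minx': (-49.9, 86.4), 'plusx': (87.1, 115.5)}
{'th': 15, 'topL': array([221.2, 178.9]), 'topR': array([429.9, 178.3]), 'bot': array([325.5, 171.7]), 'hfront': array([325.6, 202.7]), 'minx': (-46.7, 81.5), 'plusx': (88.5, 117.7)}
{'th': 18, 'topL': array([219.8, 178.1]), 'topR': array([431.4, 177.5]), 'bot': array([325.5, 170.1]), 'hfront': array([325.6, 201.4]), 'minx': (-43.3, 76.7), 'plusx': (89.9, 120.0)}
[153 153 153 148 129  94  77  77  78  81  79  77  80  80  78  76  78  79
  77  78  77  75  68  66  69  71  80  94 100  99  98  97  97  97  98  98
  99  98  98  97  98  97  97  98  98  98  98  98  98  97]
[162 160 155 144 121  94  83  81  84  85  84  83  83  82  79  73  75  78
  71  66  64  64  64  62  62  67  82 106 114 117 117 115 112 110 108 107
 108 108 108 109 106 108 108 109 108 108 109 109 108 107]
```

```bash
python3 -m pendant '0 0 0.004 0 0;0 0 0.008 0 0;0 0 0.012 0 0;0 0 0.013 0 0;0 -0.004 0.013 0 0'; python3 -m pendant '0 -0.008 0 0 0;0 -0.018 0 0 0;0 -0.030 0 0 0;0 -0.042 0 0 0;0 -0.054 0 0 0';  python3 - <<'E'
from h import *
go([557.7,13.9,115],-7.6)
s=arm.get_state();w=viewer.read_camera("wrist");g=viewer.read_camera("scene")
c=np.zeros((400,800,3),np.uint8)
c[:,:400]=cv2.resize(w[100:300,225:425],(400,400));c[:,400:]=cv2.resize(g[95:255,285:445],(400,400),interpolation=2);cv2.imwrite("pics/t3.png",c)
E
```

```text
time: 7.8
position: [580.5, 11.0, 146.1]
tcp_rot: [-1.143, 1.309, -1.308]
contact_force: [0.1, 0.0, -1.7]
finger_gap: 14.0
time: 8.3
position: [580.7, 11.1, 201.9]
tcp_rot: [-1.142, 1.307, -1.309]
contact_force: [0.9, -0.9, -0.7]
finger_gap: 13.9
t 8.3 pos [580.7  11.1 201.9] tiltz [ 0.    -1.     0.001] zyaw -7.74 F [ 0.9 -0.9 -0.7] gap 13.9
shift mm [  0.3  86.9 -23.2] twist rad -0.003
```

View pics/t3.png

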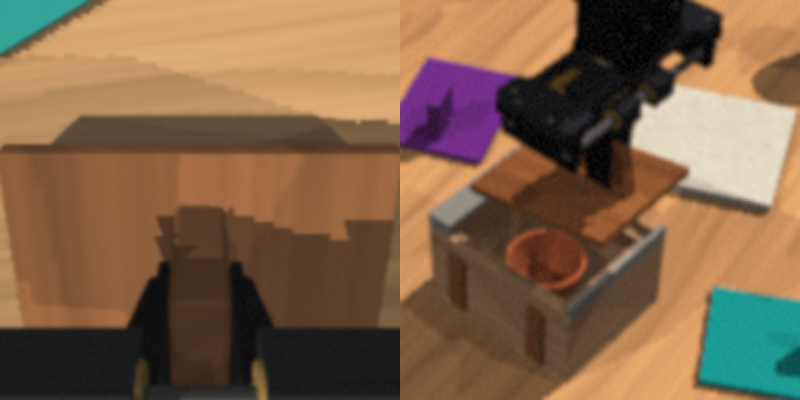

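The pictures show the cover clear of the box, tilted up at the handle end, with the keeper, stop lip and the pot inside undisturbed. The white board is at the right.

```bash
python3 -c "
from h import *
go([558,281.7,190],16.1)"
```

```text
t 8.4 pos [581.3  11.  202.6] tiltz [-0.    -1.     0.003] zyaw -7.74 F [-0.4 -0.4 -1.7] gap 14.0
shift mm [-265.1   12.4  -59.6] twist rad -0.416
```

```bash
python3 -m pendant '-0.010 0 -0.003 -0.02 0;-0.030 0 -0.007 -0.06 0;-0.055 0 -0.012 -0.1 0;-0.080 0 -0.018 -0.14 0;-0.105 0 -0.024 -0.18 0'; python3 -c "
from h import *
go([558,281.7,190],16.1)"
```

```text
time: 8.9
position: [570.3, 119.9, 199.7]
tcp_rot: [-1.232, 1.175, -1.174]
contact_force: [-0.2, 0.1, -1.3]
finger_gap: 13.8
t 8.9 pos [570.3 119.9 199.7] tiltz [ 0.    -1.    -0.001] zyaw 2.71 F [-0.2  0.1 -1.3] gap 13.8
shift mm [-162.2    9.7   -4.6] twist rad -0.234
```

```bash
python3 -m pendant '-0.025 0 -0.001 -0.04 0;-0.052 0 -0.001 -0.08 0;-0.079 0 -0.002 -0.12 0;-0.106 0 -0.003 -0.16 0;-0.128 0 -0.003 -0.2 0';python3 -m pendant '-0.015 0 0 -0.015 0;-0.026 0 0 -0.03 0;-0.03 0 0 -0.034 0;-0.03 0 0 -0.034 0;-0.03 0 0 -0.034 0'; python3 - <<'E'
from h import *
go([558,281.7,100],16.1)
g=cv2.cvtColor(viewer.read_camera("wrist"),6);print(g[150:200,255])
E
```

```text
time: 9.4
position: [561.3, 248.0, 199.6]
tcp_rot: [-1.318, 1.025, -1.024]
contact_force: [-0.3, -0.6, -0.9]
finger_gap: 13.8
time: 9.9
position: [555.1, 274.6, 200.4]
tcp_rot: [-1.328, 1.002, -1.002]
contact_force: [0.3, 0.4, -1.3]
finger_gap: 13.7
t 9.9 pos [555.1 274.6 200.4] tiltz [ 0. -1. -0.] zyaw 15.93 F [ 0.3  0.4 -1.3] gap 13.7
shift mm [ -6.1 100.4   4.8] twist rad -0.003
[193 193 194 194 195 196 196 199 199 200 197 197 196 195 195 194 192 189
 188 188 189 172 115  82  81  84  91 101 100  96  94  94  95  94  94  94
  94  96  94  94  94  95  94  92  93  94  93  94  93  92]
```

```bash
python3 -m pendant '-0.003 0.02 0.002 0 0;-0.006 0.045 0.005 0 0;-0.006 0.07 0.005 0 0;-0.006 0.09 0.005 0 0;-0.006 0.1 0.005 0 0';python3 -m pendant '0 0.005 0 0 0;0 0.010 0 0 0;0 0.015 0 0 0;0 0.018 0 0 0;0 0.018 0 0 0'; python3 - <<'E'
from h import *
go([557.9,281.7,73],16.1)
E
```

```text
time: 10.45
position: [557.9, 281.4, 98.8]
tcp_rot: [-1.33, 1.003, -1.002]
contact_force: [-0.4, -0.3, -1.3]
finger_gap: 13.8
time: 10.95
position: [558.1, 282.3, 82.3]
tcp_rot: [-1.328, 1.001, -1.001]
contact_force: [0.5, -1.0, -1.0]
finger_gap: 13.9
t 10.95 pos [558.1 282.3  82.3] tiltz [ 0. -1. -0.] zyaw 15.98 F [ 0.5 -1.  -1. ] gap 13.9
shift mm [ 0.5  9.3 -0.4] twist rad -0.002
```

Creep to touchdown at the -x end.

```bash
python3 -m pendant '0 0.002 0 0 0;0 0.004 0 0 0;0 0.006 0 0 0;0 0.007 0 0 0;0 0.007 0 0 0'; for i in 1 2; do python3 -m pendant '0 0.0005 0 0 0;0 0.001 0 0 0;0 0.0015 0 0 0;0 0.0015 0 0 0;0 0.0015 0 0 0'; done
```

```text
time: 11.45
position: [558.1, 282.3, 75.2]
tcp_rot: [-1.329, 1.001, -1.001]
contact_force: [-0.2, 0.1, -1.7]
finger_gap: 13.8
time: 11.95
position: [558.2, 282.3, 73.9]
tcp_rot: [-1.328, 1.001, -1.001]
contact_force: [1.2, 0.3, -1.1]
finger_gap: 13.8
time: 12.45
position: [558.2, 282.3, 72.4]
tcp_rot: [-1.328, 1.001, -1.001]
contact_force: [-0.3, -0.6, -1.6]
finger_gap: 13.8
```

```bash
python3 -m pendant '0 0 0 0 0;0 0 0 0 0' 5; python3 -m pendant '0 0.0015 0.001 0 0;0 0.003 0.002 0 0;0 0.0045 0.003 0 0;0 0.006 0.004 0 0;0 0.006 0.004 0 0' ; python3 -m pendant '0 0.0017 0.001 0 0;0 0.0035 0.002 0 0;0 0.0052 0.003 0 0;0 0.0068 0.0037 0 0;0 0.0068 0.0037 0 0'; python3 - <<'E'
from h import *
go([570.6,285.4,47],16.1)
g=cv2.cvtColor(viewer.read_camera("wrist"),6);print(g[160:200,255]);print(g[160:200,375])
E
```

```text
time: 12.65
position: [558.2, 282.3, 72.4]
tcp_rot: [-1.328, 1.001, -1.001]
contact_force: [-0.4, -0.1, -1.0]
finger_gap: 13.9
time: 13.15
position: [562.1, 283.4, 66.1]
tcp_rot: [-1.328, 1.001, -1.001]
contact_force: [0.3, 0.4, -1.4]
finger_gap: 14.3
time: 13.65
position: [565.6, 284.4, 59.3]
tcp_rot: [-1.328, 1.002, -1.001]
contact_force: [-0.4, -0.3, -1.8]
finger_gap: 14.2
t 13.65 pos [565.6 284.4  59.3] tiltz [ 0. -1. -0.] zyaw 15.97 F [-0.4 -0.3 -1.8] gap 14.2
shift mm [ 0.4 12.3  5. ] twist rad -0.002
[182 181 182 183 184 183 183 183 183 183 180 181 182 183 175 145  96  72
  73  84  93  93  92  89  90  90  91  89  91  91  91  89  89  90  89  89
  88  89  89  87]
[187 185 185 182 181 178 177 176 176 176 175 173 174 174 167 140  91  67
  68  81  99 104 105 105 103 103 100  99 101  99 100 101 100 101  99 100
 100 100 100 100]
```

```bash
python3 -m pendant '0 0.0017 0.0008 0 0;0 0.0035 0.0016 0 0;0 0.0052 0.0024 0 0;0 0.007 0.0032 0 0;0 0.007 0.0032 0 0' ; python3 -m pendant '0 0.0012 0.0005 0 0;0 0.0024 0.001 0 0;0 0.0036 0.0014 0 0;0 0.0042 0.0018 0 0;0 0.0042 0.0018 0 0'; python3 - <<'E'
from h import *
go([570.6,285.4,47],16.1)
w=viewer.read_camera("wrist");cv2.imwrite("pics/p0.png",w);g=cv2.cvtColor(w,6);print(g[165:200,255]);print(g[165:200,375])
E
```

```text
time: 14.2
position: [568.7, 285.3, 52.3]
tcp_rot: [-1.329, 1.001, -1.001]
contact_force: [0.1, -0.1, -0.6]
finger_gap: 13.5
time: 14.7
position: [570.3, 285.8, 48.2]
tcp_rot: [-1.329, 1.001, -1.001]
contact_force: [-1.0, -0.4, -1.5]
finger_gap: 13.9
t 14.7 pos [570.3 285.8  48.2] tiltz [ 0. -1. -0.] zyaw 15.97 F [-1.  -0.4 -1.5] gap 13.9
shift mm [0.5 1.2 0.1] twist rad -0.002
[179 179 180 180 180 178 179 178 177 178 180 179 179 179 170 140  90  68
  77  91  92  91  90  91  90  89  91  89  89  90  89  89  89  89  89]
[201 203 203 204 206 205 207 204 196 183 180 177 177 175 167 136  87  63
  76  93 101 101 101 101 100 100  99  99  99  98  99  99  99  99 100]
```

```bash
for i in 1 2; do python3 -m pendant '0 0.0005 0.0002 0 0;0 0.001 0.0004 0 0;0 0.001 0.0004 0 0;0 0.001 0.0004 0 0'; done; python3 - <<'E'
from h import *
g=cv2.cvtColor(viewer.read_camera("wrist"),6);print(g[170:195,255])
E
```

```text
time: 15.15
position: [570.7, 285.9, 47.8]
tcp_rot: [-1.328, 1.001, -1.002]
contact_force: [-1.8, -1.6, 5.3]
finger_gap: 14.0
time: 15.55
position: [571.4, 286.1, 46.9]
tcp_rot: [-1.328, 1.001, -1.002]
contact_force: [-1.5, -0.7, 5.6]
finger_gap: 13.8
[180 180 178 179 177 178 177 178 178 179 180 176 156 102  67  73  89  92
  91  90  90  90  90  89  89]
```

The cover is down and level (edge row 182.3, predicted 182.1; upward force about 5 N). Release gently.

```bash
python3 -m pendant '0 -0.0005 0 0 0.16;0 -0.0005 0 0 0.18;0 -0.0005 0 0 0.22;0 -0.0005 0 0 0.3;0 -0.0005 0 0 0.45'; python3 -m pendant '0 0 0 0 0.5;0 0 0 0 0.5;0 0 0 0 0.5;0 -0.003 0 0 0.5;0 -0.006 0 0 0.5'; python3 -m pendant '0 -0.01 0 0 0.5;0 -0.03 0 0 0.5;0 -0.055 0 0 0.5;0 -0.08 0 0 0.5;0 -0.11 0 0 0.5';  python3 -m pendant '0 -0.02 -0.03 0 0.5;0 -0.04 -0.06 0 0.5;0 -0.05 -0.09 0 0.5;0 -0.05 -0.11 0 0.5;0 -0.05 -0.11 0 0.5'; python3 - <<'E'
from h import *
s=arm.get_state();w=viewer.read_camera("wrist");t=viewer.read_camera("top");g=viewer.read_camera("scene")
np.save("wf.npy",np.r_[s['position'],s['tcp_rot']]);cv2.imwrite("pics/fw.png",w);cv2.imwrite("pics/ft.png",t);cv2.imwrite("pics/fs.png",g)
c=np.zeros((400,800,3),np.uint8)
c[:,:400]=cv2.resize(t[100:300,100:300],(400,400),interpolation=2);c[:,400:]=cv2.resize(g[80:240,310:470],(400,400),interpolation=2)
cv2.imwrite("pics/f.png",c)
E
```

```text
time: 16.1
position: [571.1, 286.0, 46.8]
tcp_rot: [-1.328, 1.001, -1.001]
contact_force: [0.4, -0.6, 0.0]
finger_gap: 31.3
time: 16.6
position: [571.1, 286.0, 53.1]
tcp_rot: [-1.328, 1.001, -1.001]
contact_force: [-0.2, -0.5, 0.6]
finger_gap: 47.5
time: 17.1
position: [570.9, 285.9, 164.3]
tcp_rot: [-1.329, 1.002, -1.001]
contact_force: [0.6, 0.6, -0.1]
finger_gap: 48.0
time: 17.6
position: [463.6, 255.4, 214.4]
tcp_rot: [-1.328, 1.0, -1.001]
contact_force: [0.5, -1.2, -0.2]
finger_gap: 47.5
```

View pics/f.png

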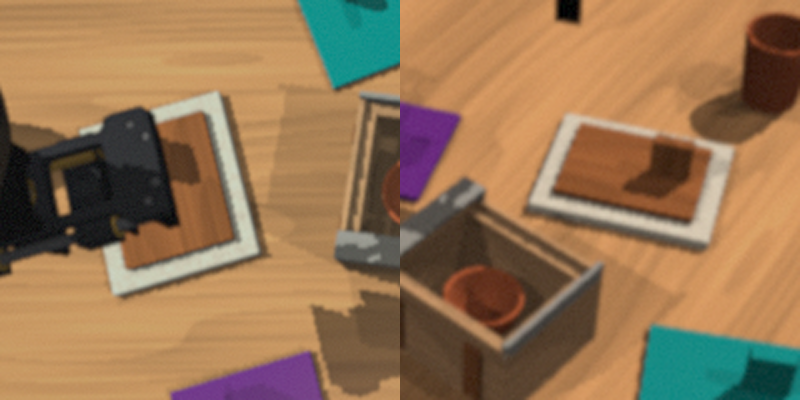

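View pics/fw.png

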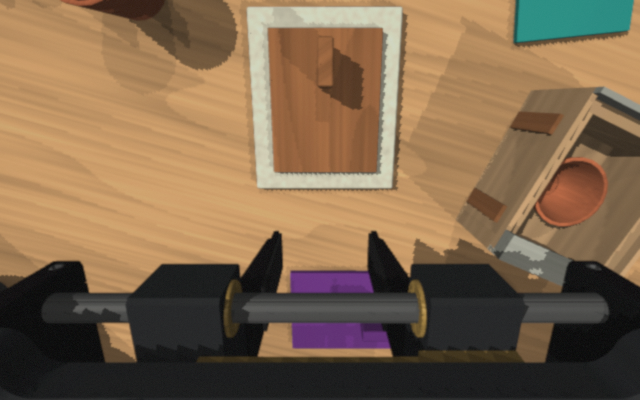

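The cover lies flat and square on the board, handle up: cover corners at about (268,27), (382,27), (378,175), (273,173), board corners at (248,6), (403,8), (397,188), (258,188). Quick check of the centring and of the low box.

```bash
python3 - <<'E'
from h import *
w=np.load("wf.npy");P=(w[:3],w[3:])
a=ray('wrist',[(268,27),(382,27),(378,175),(273,173)],20,P);b=ray('wrist',[(248,6),(403,8),(397,188),(258,188)],12,P)
print(a.mean(0).round(1),b.mean(0).round(1))
for q in(a,b):print(cv2.minAreaRect(q[:,:2].astype(np.float32)))
A,B=cv2.imread("pics/a_top.png"),cv2.imread("pics/ft.png")
d=cv2.absdiff(A,B)[175:270,420:515].max(2);print("low box change px",(d>40).sum())
s=arm.get_state();print(s['time'],np.abs(s['dq']).max().round(3),s['contact_force'].round(1))
E
```

```text
[537.3 276.   20. ] [538.3 274.9  12. ]
((537.607421875, 275.0052490234375), (143.41464233398438, 112.39618682861328), 15.387593269348145)
((538.807861328125, 273.47784423828125), (179.5582275390625, 154.06459045410156), 15.776077270507812)
low box change px 10
17.75 0.018 [ 0.2  0.  -0.5]
```

```bash
python3 -c "
from plant import arm
print(arm.finish_job())"
```

```text
the job is handed in; nothing more can be done
None
```

I opened the tall box and laid its cover flat, handle up, in the middle of the white ware board. I handed the job in at about 17.8 s; no verdict is reported.

- **Removal:** I pinched the handle with 5 N and tipped the handle end up to about 15°. I then tightened the grip to 30 N, drew the cover about 35 mm to +x and lifted it out. I saw no sign of jamming; force readings stayed within about 2 N.
- **Laying:** I aimed to set the -x end down first and pivot the cover flat. No force reading showed that first touch. The highest contact reading was about 5.6 N, when the cover was level on the board, and then I released it.
- **Last checks:** The cover centre was within about 1.5 mm of the board centre, and the two were aligned within about 0.5°. The low box looked unchanged in the top view, and the arm was clear and nearly at rest.
- **Disagreements:** The tilt read from the wrist image was off by about 1–2° from that worked out from the arm's motion. My hand-picked corners in the scene view left errors of up to 5 mm in the box position, so I relied on the top and wrist views instead, which agreed within about 1.5 mm on the cover's position; the keeper's edge, partly hidden in the wrist view, was off by 4–6 mm.

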